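# Set the measuring probe in the electrode stand

### The arm

A 6-joint arm with a two-finger parallel gripper is mounted at the origin on a cart in front of the work surface, level with it; the furniture and walls round the work are solid. World frame = base frame: x ahead of the robot, y to its left, z up, the work surface at z = 0. Lengths are in m, angles in rad, forces in N, time in s.
With the tool pointing down it reaches from about 0.35 to 0.975 m from the base axis. Payload 4.9 kg.
Tool frame: the origin (TCP) lies midway between the tips of the shut fingers; the grasp point (between the pads) lies 19 mm behind it; z points along the fingers, y is the line along which they close (so a half turn about z gives the same grasp; the last joint's range is limited). The gripper opens to 85 mm and grips with 20 to 120 N. Pads are 22 mm wide; open, the fingers measure 114 mm over their backs; the gripper's body (76 mm by 85 mm) begins 54 mm behind the grasp point. The pads swing forward as they close: fully open they stand 13 mm farther back than shut.
Start: joints at [-1.32, 0.053, 1.613, -0, 1.476, -0.119], TCP at [0.226, -0.583, 0.231] pointing down, gripper open.
Joint ranges: [-3.01, 3.01], [-1.01, 2.22], [0.06, 2.58], [-1.02, 4.17], [0.09, 2.62], [-3.14, 3.14]. Speed limits (rad/s): [2.57, 2.57, 3.14, 3.14, 3.14, 3.14].

### API

Orientations are given as a unit quaternion [w, x, y, z].
In Python, from plant import manip gives the robot as it stands.
- The arm moves only by the tool move_arm, never from a script. Its argument "increments" is one flat list of numbers, 5 for each row, row after row: the shift along the tool's x, y, z in mm, then the turn about the tool's z in rad, then the opening, from 0 (shut) to 1 (fully open). In form: [tx, ty, tz, spin, jaw, tx, ty, tz, spin, jaw, ...]. A call has 1 to 8 rows; each row shifts and turns the commanded pose from where the row before left it, along the tool's axes as they then stand; what a row does not reach is not made up. A row lasts 1/12 s, in which the tool goes at most 41.7 mm and 7.16 degrees, less where a joint would pass 70% of its speed; a pose out of reach is approached as far as the arm can. A call with a gripper value outside its range is refused whole. The fingers move at their own pace and stop on an object; the grip force is fixed at half the most. Time passes only in rows, so rows that do not move let the fingers close. It gives the time, the measured TCP pose, the force, the opening and the grip force at its end, in the units of the state.
- manip.state(): the state, without advancing time (a new reading comes with each control period).
- manip.grab_frame(name): name is "scene" or "top" or "wrist"; returns a dict with "image" (384x512x3 uint8, blue, green, red), "fov_y" (degrees; the focal length in pixels is half the picture's height over the tangent of half this angle, whatever the lens; pixels are square), "cx", "cy" (the principal point, pixels), "eye" and "rotation" of the camera in the world; the wrist camera has in their place "T_tool_cam" (4x4, takes a point from camera to tool coordinates, whose origin is the TCP and whose axes are the flange's). Camera axes: x right, y down, z forward; pixel columns grow to the right and rows downward; lengths in m; the calibration is good to about 2 mm. A picture is of the moment at which its call begins: read the wrist's pose just before it. There is no depth.
- manip.job_done(): hands the job in; it is judged then, once.
The state is a dict: "time": time; "joint_pos": joint angles; "joint_vel": joint speeds; "joint_efforts": joint torques, N m; "tool_pos": TCP position; "tool_rot": TCP orientation; "contact_force": force on the tool from outside, world axes, zero at the start; "ft_torque": the same for the moment, N m; "gripper_width": opening from 0.0 (shut) to 1.0 (fully open); "grasp_force": force on a finger pad.
Only numpy, scipy, OpenCV 4.12 (cv2) and the standard library are available. Lean on these libraries where they do the work, as an engineer would, in place of code of your own. Each camera call takes 0.05 s, during which the arm holds its last target. There are 200 camera calls.

### The job

The cordless measuring probe is snapped into its upright storage sleeve. Pull it straight up out of the sleeve, thread its stem down through the upper and then the lower guide of the electrode stand, and hold it there upright with its tip about 2 cm above the bottom of the beaker, so that the stirring bar will have room and the clamp screws can be tightened. Finish still gripping the probe, and do not push the beaker or the things lying about.

Things in the scene. Friction and masses are not known exactly. Their poses are not given: they have to be found in the camera images.
- probe: Cordless measuring probe, 205 mm long, 100 g, upright in the sleeve, handle up. Origin: end of its tip, on its axis; z up the axis. From the tip up: grey stem 12 mm thick, 135 mm long (last 6 mm tapered to 6 mm); collar 31 mm wide (135 to 147 mm above the tip); black round ribbed handle 26 mm wide (153 to 201 mm). Round all over: yaw does not matter
- probe_grip (a point): Point on the probe's axis at the middle of its handle, 180 mm above the tip; a good place to grip from above (the fingertips then stay clear of the sleeve's tongues and of the guides)
- sleeve: The probe's storage sleeve, fixed: upright white tube 23 mm wide, bore 14 mm, on a round steel foot 84 mm wide. Origin: under the foot's centre, on the worktop; z up the bore. Mouth 141 mm up. Two springy grey tongues at its +y and -y sides (157 mm high, 20 mm from the axis) snap over the probe's collar: a straight upward pull of 7 to 15 N frees it within 13 mm
- sleeve_mouth (a point): Centre of the sleeve tube's mouth, 141 mm above the worktop. The seated probe's tip is 135 mm below it (6 mm above the worktop), so the probe must rise 135 mm to come clear of the tube and 151 mm to pass over the tongues
- stand: Electrode stand, fixed: grey base plate 146 x 106 x 8 mm, steel column 155 mm high (its highest part), and two arms, one above the other, each ending in a white guide bush. Both bushes share one vertical axis. Origin: on that axis, on the worktop; z up; the column is 72 mm away along +x. Slack clamp screws with black knobs stick out to 34 mm at +y
- guide_upper (a point): Centre of the upper bush's top face, 147 mm above the worktop; the bush reaches down to 135 mm. Its hole is 14 mm wide, flared to 23 mm at the top
- guide_lower (a point): Centre of the lower bush's top face, 100 mm above the worktop; the bush reaches down to 88 mm. Its hole is 14 mm wide, flared to 23 mm at the top
- beaker: Glass beaker, 53 mm wide and 68 mm high, loose, standing on the stand's base plate (8 mm) under the guides, centred on their axis within 3 mm. Origin: centre of its underside. Its inner bottom is 3 mm above the origin, 11 mm above the worktop
- litmus_box: Small yellow card box 42 x 75 x 14 mm lying on the worktop, bystander. Origin: centre of its underside
- petri_dish: Glass dish 60 mm wide, 12 mm high on the worktop, bystander. Origin: centre of its underside
- marker: Marker pen 126 mm long, 12 mm thick, lying on the worktop, bystander. Origin: about its middle, at its underside; its length runs along its own y
- tweezers: Steel tweezers 123 mm long, 10 mm high, lying on the worktop, bystander. Origin: their middle, at the underside; their length runs along their own y

How it is judged:
On the way, in this order (a step that is already met when the one before it is completed fails the run):
1. the probe is pulled up out of the sleeve, its tip above the sleeve's mouth (z of probe in the frame of sleeve_mouth above 0.002 m), for 0.1 s.
2. the tip has passed down through the upper guide (horizontal distance between probe and guide_upper below 0.006 m and z of probe in the frame of guide_upper below -0.012 m and angle between the z axis of probe and the z axis of stand, either way round below 0.1 rad), for 0.05 s.
3. the tip has passed down through the lower guide as well (horizontal distance between probe and guide_lower below 0.006 m and z of probe in the frame of guide_lower below -0.012 m and angle between the z axis of probe and the z axis of stand, either way round below 0.1 rad), for 0.05 s.
At the end, for the whole second after the job is handed in: The stem spans both guides, upright within 0.08 rad and within 6 mm of their axis, tip 10 to 30 mm above the beaker's inner bottom; the probe is still, gripped by the fingers (over 2 N) and clear of the beaker, which stands upright within 12 mm of the axis (z of probe in the frame of stand between 0.021 and 0.041 m and horizontal distance between probe and guide_lower below 0.006 m and horizontal distance between probe_grip and guide_upper below 0.01 m and angle between the z axis of probe and the z axis of stand, either way round below 0.08 rad and contact force between the fingers and probe above 2 N and contact force between probe and beaker below 0.3 N and contact force between probe and sleeve below 0.1 N and linear speed of probe below 0.02 m/s and horizontal distance between beaker and guide_lower below 0.012 m and angle between beaker's own z axis and vertical below 0.05 rad); the arm keeps its last pose, push and grip.
It fails at once if the beaker is pushed (moved more than 10 mm) or pressed with the probe (over 5 N) (distance of beaker from where it was at the start of the episode above 0.01 m or contact force between probe and beaker above 5 N).
It fails at once if a bystander (card box, dish, marker, tweezers) is moved more than 20 mm (distance of any of litmus_box, petri_dish, marker, tweezers from where it was at the start of the episode above 0.02 m).
It fails at once if the probe is dropped or laid over (tilted more than 0.6 rad) (angle between probe's own z axis and vertical above 0.6 rad).
It also fails if it takes over 51 s, if anything falls off the work surface, if the arm or the gripper's body presses on something with over 40 N, if the wrist force passes 120 N, or if a joint passes its speed limit or range.

## Working session

There is one attempt and no reset: what is moved stays moved. The work goes in short steps, Python scripts to look and compute and a tool call to move; the robot and the scene stay as the last step left them, time stands still between calls to the robot, and variables do not carry over. Pictures are saved under pics/ and viewed, at most 12 in all, crops included, and the job is handed in when it is done.

Besides the shell and the picture viewer there is one more tool, called after ">>>" by a JSON object that holds its "fn" and its "kwargs", one argument or row to a line. move_arm: Moves the arm, as the interface text tells. Its arguments: {"type":"object","properties":{"increments":{"type":"array"}},"required":["increments"]}

```bash
mkdir -p pics; cat > h.py <<'E'
import numpy as np, cv2
from plant import manip
def grab(n):
    s=manip.state(); f=manip.grab_frame(n); im=f["image"]
    fl=im.shape[0]/2/np.tan(np.radians(f["fov_y"])/2)
    if n=="wrist":
        from scipy.spatial.transform import Rotation as R
        q=s["tool_rot"]; T=np.array(f["T_tool_cam"]); Rt=R.from_quat([q[1],q[2],q[3],q[0]]).as_matrix()
        eye=Rt@T[:3,3]+s["tool_pos"]; rot=Rt@T[:3,:3]
    else: eye=np.array(f["eye"]); rot=np.array(f["rotation"])
    return im,dict(f=fl,cx=f["cx"],cy=f["cy"],eye=eye,R=rot)
def ray(c,u,v):
    d=c["R"]@np.array([(u-c["cx"])/c["f"],(v-c["cy"])/c["f"],1]); return d/np.linalg.norm(d)
def onz(c,u,v,z):
    d=ray(c,u,v); return c["eye"]+d*(z-c["eye"][2])/d[2]
def proj(c,p):
    q=c["R"].T@(np.array(p)-c["eye"]); return q[:2]/q[2]*c["f"]+[c["cx"],c["cy"]]
E
python3 - <<'E'
from h import *
print(manip.state())
for n in("scene","top"):
    im,c=grab(n); cv2.imwrite(f"pics/{n}0.png",cv2.resize(im,(800,600),interpolation=cv2.INTER_CUBIC)); print(n,c)
E
```

```text
{'time': 0.0, 'joint_pos': array([-1.32001542e+00,  5.33537970e-02,  1.61429886e+00,  1.93706129e-05,
        1.47600592e+00, -1.19022114e-01]), 'joint_vel': array([ 1.39059693e-03,  6.02812839e-04, -1.42223005e-03, -1.94336217e-05,
        2.26743492e-03, -1.22784121e-03]), 'joint_efforts': array([ 4.50918997e-04, -3.93680906e+01, -3.70178533e+01, -1.34038405e-04,
        6.99764933e-03,  1.17621505e-05]), 'tool_pos': array([ 0.22573094, -0.58214112,  0.23006202]), 'tool_rot': array([-1.03135510e-03,  9.82954008e-01,  1.83848716e-01, -5.83816861e-05]), 'contact_force': array([-0.59691089,  0.08875057, -0.34222491]), 'ft_torque': array([ 0.00203508, -0.0020765 ,  0.00029905]), 'grasp_force': 0.0, 'gripper_width': 1.0026809966438555}
scene {'f': np.float64(347.0250215325554), 'cx': 255.54634994177442, 'cy': 194.3428395141393, 'eye': array([-0.36964463,  0.51467023,  0.91457175]), 'R': array([ 0.22380233, -0.46444581,  0.76581404, -0.38435851])}
top {'f': np.float64(439.63597353807114), 'cx': 258.67990845389187, 'cy': 188.39362313632154, 'eye': array([ 0.40943192, -0.0184901 ,  1.60590856]), 'R': array([-0.04154634,  0.70955595, -0.70285281,  0.02832266])}
```

```bash
sed -i 's/rot=np.array(f\["rotation"\])/q=f["rotation"]; rot=Rn.from_quat([q[1],q[2],q[3],q[0]]).as_matrix()/; s/^import numpy.*/&\nfrom scipy.spatial.transform import Rotation as Rn/' h.py; cat h.py | head -20 | tail -10
```

```text
q=s["tool_rot"]; T=np.array(f["T_tool_cam"]); Rt=R.from_quat([q[1],q[2],q[3],q[0]]).as_matrix()
        eye=Rt@T[:3,3]+s["tool_pos"]; rot=Rt@T[:3,:3]
    else: eye=np.array(f["eye"]); q=f["rotation"]; rot=Rn.from_quat([q[1],q[2],q[3],q[0]]).as_matrix()
    return im,dict(f=fl,cx=f["cx"],cy=f["cy"],eye=eye,R=rot)
def ray(c,u,v):
    d=c["R"]@np.array([(u-c["cx"])/c["f"],(v-c["cy"])/c["f"],1]); return d/np.linalg.norm(d)
def onz(c,u,v,z):
    d=ray(c,u,v); return c["eye"]+d*(z-c["eye"][2])/d[2]
def proj(c,p):
    q=c["R"].T@(np.array(p)-c["eye"]); return q[:2]/q[2]*c["f"]+[c["cx"],c["cy"]]
```

View pics/scene0.png

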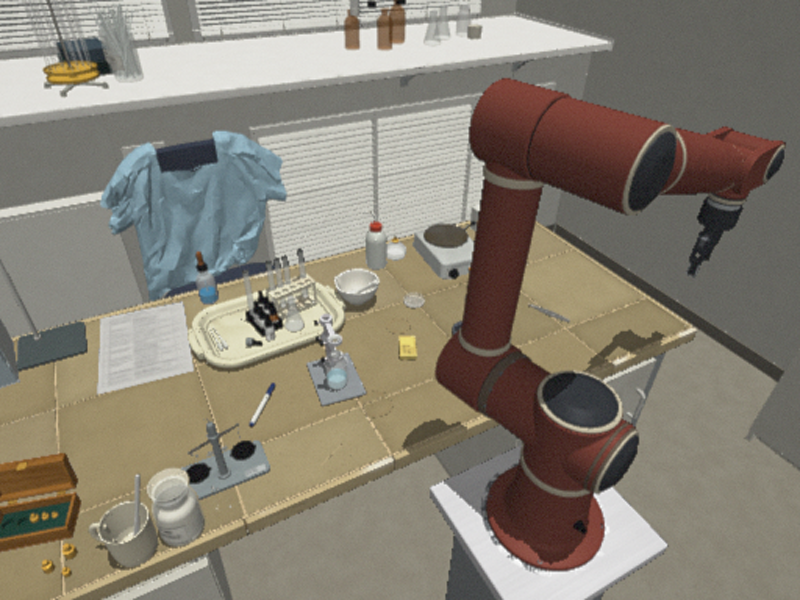

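View pics/top0.png

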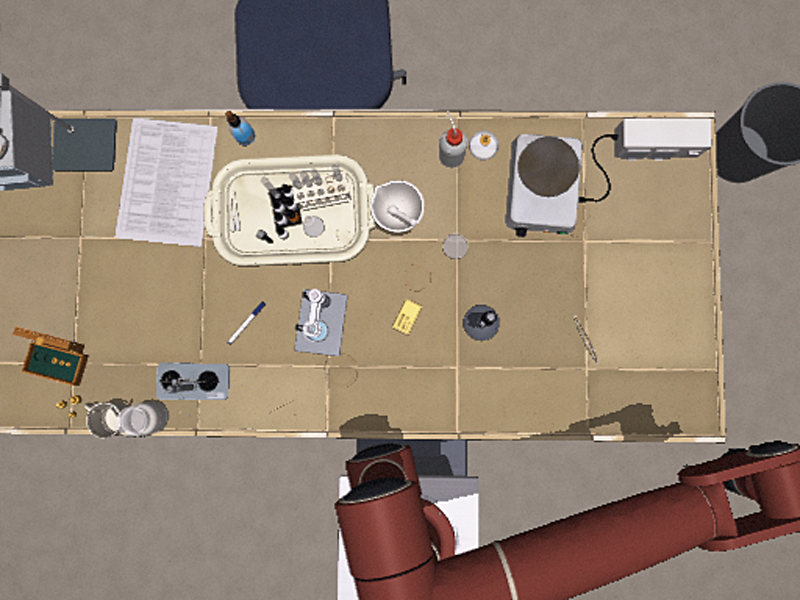

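```bash
python3 - <<'E'
from h import *
im,c=grab("top")
k=512/800
for n,(u,v),z in [("foot",(481,322),.008),("proben top",(489,316),.211),("plate",(320,322),.008),("col top",(316,297),.155),("guide",(311,329),.147),("beakerTop",(318,331),.076),("tweez",(584,338),.01),("box",(407,317),.014),("dish",(455,246),.012),("marker",(246,323),.012),("mortar",(397,205),.08),("tray",(290,210),.1),("bottle",(453,140),.15)]:
    print(n,onz(c,u*k,v*k,z).round(3))
a=cv2.resize(im[170:235,170:245],(460,400),interpolation=cv2.INTER_CUBIC)
b=cv2.resize(im[180:232,285:330],(346,400),interpolation=cv2.INTER_CUBIC)
cv2.imwrite("pics/c1.png",cv2.resize(np.hstack([a,b]),None,fx=.99,fy=.99))
E
```

```text
foot [ 0.505 -0.167  0.008]
proben top [ 0.505 -0.164  0.211]
plate [0.501 0.208 0.008]
col top [0.546 0.197 0.155]
guide [0.478 0.207 0.147]
beakerTop [0.477 0.202 0.076]
tweez [ 0.47  -0.404  0.01 ]
box [0.514 0.005 0.014]
dish [ 0.682 -0.106  0.012]
marker [0.497 0.38  0.012]
mortar [0.764 0.029 0.08 ]
tray [0.746 0.268 0.1  ]
bottle [ 0.892 -0.093  0.15 ]
```

View pics/c1.png

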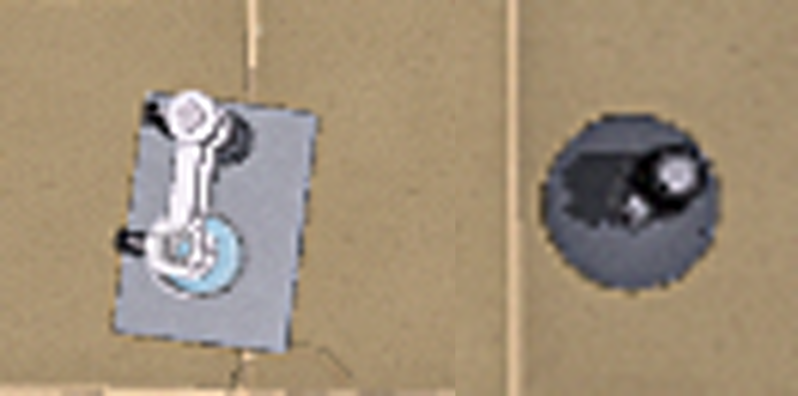

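>>> {"fn": "move_arm", "kwargs": {
  "increments": [26,-18,-10,0,1,26,-18,-10,0,1,26,-18,-10,0,1,26,-18,-10,0,1,26,-18,-10,0,1,26,-18,-10,0,1,26,-18,-10,0,1,26,-18,-10,0,1]
}}

```text
time: 0.82
tool_pos: [0.3683, -0.3717, 0.3114]
tool_rot: [-0.0, 0.983, 0.184, -0.0]
contact_force: [0.6, -0.2, -0.4]
gripper_width: 1.002
grasp_force: 0.0
```

>>> {"fn": "move_arm", "kwargs": {
  "increments": [26,-18,0,0,1,26,-18,0,0,1,26,-18,0,0,1,26,-18,0,0,1,26,-18,0,0,1,0,0,0,0,1]
}}

```text
time: 1.32
tool_pos: [0.4584, -0.2385, 0.3111]
tool_rot: [-0.001, 0.982, 0.187, 0.001]
contact_force: [0.9, -0.6, -0.3]
gripper_width: 0.997
grasp_force: 0.0
```

```bash
python3 - <<'E'
from h import *
print(manip.grab_frame("wrist")["T_tool_cam"])
im,c=grab("wrist"); s=manip.state(); print(s["tool_pos"],s["tool_rot"],s["time"],c["f"],c["eye"])
print(proj(c,(.505,-.166,.211)),proj(c,(.505,-.166,.008)))
cv2.imwrite("pics/w1.png",im)
E
```

```text
[[ 3.85644873e-04 -9.47583245e-01 -3.19508757e-01  8.24463480e-02]
 [ 9.99999917e-01  4.08608393e-04 -4.83750918e-06 -5.34741842e-04]
 [ 1.35137902e-04 -3.19508728e-01  9.47583323e-01 -1.40963550e-01]
 [ 0.00000000e+00  0.00000000e+00  0.00000000e+00  1.00000000e+00]]
[ 0.45672295 -0.24154157  0.31095721] [-5.31980919e-05  9.82733406e-01  1.85026849e-01 -3.38262348e-04] 1.4167 307.71488607983076 [ 0.53395402 -0.20975011  0.45195177]
[188.27552357 102.73267134] [219.1581577   95.78365846]
```

View pics/w1.png

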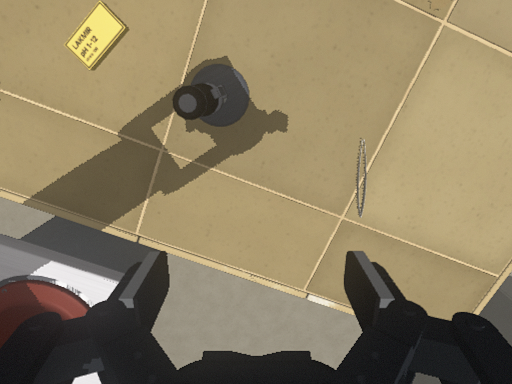

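```bash
cat >> h.py <<'E'
def totool(p):
    s=manip.state(); q=s["tool_rot"]
    return (Rn.from_quat([q[1],q[2],q[3],q[0]]).inv().apply(np.array(p)-s["tool_pos"])*1000).round(1)
E
python3 - <<'E'
from h import *
im,c=grab("wrist"); im2,c2=grab("top")
def topdisc(im,c,guess,r):
    u,v=proj(c,guess).astype(int); g=cv2.cvtColor(im,cv2.COLOR_BGR2HSV)
    m=((g[...,2]<60)).astype(np.uint8)
    return u,v,m[v-r:v+r,u-r:u+r]
for i,cc in((im,c),(im2,c2)):
    u,v,m=topdisc(i,cc,(.505,-.166,.211),22)
    print(u-22,v-22); print("\n".join("".join("#" if x else "." for x in r) for r in m))
g=cv2.cvtColor(im2,cv2.COLOR_BGR2GRAY); print(g[193:212,300:322])
E
```

```text
164 79
............................................
............................................
............................................
.................................#######....
..............................############..
........................####################
..................##########################
................###############..###########
..............##############################
............################################
............################################
..........##################################
..........##################################
.........##########.....####################
.........########.........#############.####
.........######.............################
........######...............###############
........######...............###############
.......######.................##############
.......######..................#############
.......######..................#############
........#####..................#############
........#####..................#############
........#####..................#############
........#####
[... 3942 characters left out ...]
4  18  24 125 105  61  24  21
   45  49  69 151]
 [ 54  56  54  57  55  67  66  54  40  17   8   1  16  23  23  24  22  41
   47  64  78  79]
 [ 51  55  54  54  56  80  70  64 124  63  21  14  15   0  12  21  56  58
   48  59  81  88]
 [ 51  49  59  50  56  60  67  68  74  94  52  16  15  22  12  44  55  55
   53  60  84  84]
 [ 61  51  55  57  57  52  51  39  69  81  33  35  26  37  49  60  54  51
   50  56  80  84]
 [ 55  54  56  59  58  58  49  48  54  51  60  70  64  59  61  55  53  54
   52  72  81  79]
 [ 54  48  58  56  59  58  62  55  50  60  60  58  57  54  52  51  51  53
   59  84  87  84]
 [ 44  57  52  54  57  58  58  56  59  55  57  56  54  58  52  57  52  49
   49  80  84  83]]
```

```bash
python3 - <<'E'
from h import *
im,c=grab("wrist"); im2,c2=grab("top")
print(onz(c,185.8,101.3,.211),onz(c2,313.6,201.9,.211), onz(c2,481*.64,322*.64,.008))
p=onz(c,185.8,101.3,.211); p[2]=.23; print(totool(p),manip.state()["tool_pos"])
d1=ray(c,185.8,101.3); d2=ray(c2,313.6,201.9); 
A=np.stack([d1,-d2],1); t=np.linalg.lstsq(A,c2["eye"]-c["eye"],rcond=None)[0]; print(c["eye"]+d1*t[0],c2["eye"]+d2*t[1])
E
```

```text
[ 0.50437428 -0.16675286  0.211     ] [ 0.50610633 -0.16632865  0.211     ] [ 0.50477698 -0.16694377  0.008     ]
[ 72.8 -54.   81.1] [ 0.4558977  -0.24330382  0.31112885]
[ 0.50456581 -0.1670609   0.21262035] [ 0.50599382 -0.16615659  0.21262348]
```

>>> {"fn": "move_arm", "kwargs": {
  "increments": [18.5,-13.5,15,0,1,18.5,-13.5,15,0,1,18.5,-13.5,15,0,1,18.0,-13.5,15,0,1,0,0,0,0,1,0,0,0,0,1,0,0,0,0,1]
}}

```text
time: 2.2
tool_pos: [0.5053, -0.1666, 0.2519]
tool_rot: [0.0, 0.983, 0.183, 0.0]
contact_force: [-0.0, 0.1, -0.4]
gripper_width: 0.999
grasp_force: 0.0
```

```bash
python3 - <<'E'
from h import *
s=manip.state(); print(s["tool_pos"],totool((.505,-.1665,.1665)))
im,c=grab("wrist"); cv2.imwrite("pics/w2.png",im); print(proj(c,(.505,-.1665,.211)),totool((.505,-.1665,.1665)))
E
```

```text
[ 0.50530191 -0.16658302  0.251856  ] [-0.3 -0.3 85.4]
[256.64959262 222.6038729 ] [-0.4 -0.6 85.9]
```

View pics/w2.png

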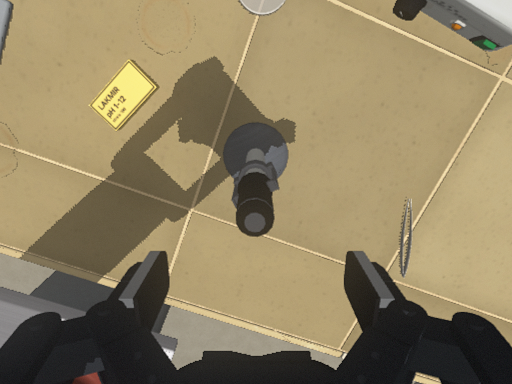

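>>> {"fn": "move_arm", "kwargs": {
  "increments": [0,0,20,0,1,0,0,20,0,1,0,0,20,0,1,0,0,15,0,1,0,0,9,0,1,0,0,0,0,1,0,0,0,0,0,0,0,0,0,0]
}}

```text
time: 2.92
tool_pos: [0.5062, -0.1663, 0.1691]
tool_rot: [0.001, 0.983, 0.184, 0.001]
contact_force: [-0.4, -0.1, 0.5]
gripper_width: 0.75
grasp_force: 0.0
```

>>> {"fn": "move_arm", "kwargs": {
  "increments": [0,0,0,0,0,0,0,0,0,0,0,0,0,0,0,0,0,0,0,0,0,0,0,0,0]
}}

```text
time: 3.33
tool_pos: [0.506, -0.1656, 0.1685]
tool_rot: [0.0, 0.983, 0.184, 0.001]
contact_force: [-1.6, -0.1, 3.4]
gripper_width: 0.286
grasp_force: 58.9
```

Gripped (60 N). Pull straight up.

>>> {"fn": "move_arm", "kwargs": {
  "increments": [0,0,-3,0,0,0,0,-4,0,0,0,0,-5,0,0,0,0,-6,0,0,0,0,-10,0,0,0,0,-15,0,0,0,0,-20,0,0,0,0,-20,0,0]
}}

```text
time: 4.0
tool_pos: [0.5053, -0.1653, 0.2523]
tool_rot: [-0.0, 0.983, 0.184, 0.0]
contact_force: [-0.0, 0.6, 0.4]
gripper_width: 0.291
grasp_force: 60.6
```

>>> {"fn": "move_arm", "kwargs": {
  "increments": [0,0,-20,0,0,0,0,-20,0,0,0,0,-20,0,0,0,0,-20,0,0,0,0,-12,0,0,0,0,0,0,0,0,0,0,0,0,0,0,0,0,0]
}}

```text
time: 4.67
tool_pos: [0.505, -0.1652, 0.3411]
tool_rot: [-0.001, 0.983, 0.184, -0.001]
contact_force: [0.4, -1.0, -1.8]
gripper_width: 0.289
grasp_force: 60.6
```

```bash
python3 - <<'E'
from h import *
a,c=grab("wrist"); b,c2=grab("scene"); t,_=grab("top")
s=manip.state(); print(s["tool_pos"],s["tool_rot"],s["gripper_width"],s["grasp_force"],s["contact_force"],proj(c2,s["tool_pos"]),proj(c2,(.478,.207,.147)))
print(proj(_,s["tool_pos"]))
x=cv2.resize(b[150:280,170:300],(400,400),interpolation=cv2.INTER_CUBIC)
cv2.imwrite("pics/w3.png",np.hstack([cv2.resize(a,(400,300)),x[:300]]))
cv2.imwrite("pics/p.png",np.hstack([np.vstack([cv2.resize(a,(400,300)),cv2.resize(b,(400,300))]),np.vstack([x,cv2.resize(t[150:250,240:390],(400,200))])]))
E
```

```text
[ 0.50493715 -0.16520143  0.34046963] [-9.30800563e-04  9.82953707e-01  1.83846706e-01 -1.23777401e-03] 0.2903349527969717 60.588203966617584 [ 0.18163364  0.4874371  -0.9866382 ] [307.62148517 137.34357801] [215.30096717 215.10518267]
[317.97912737 199.23438549]
```

View pics/p.png

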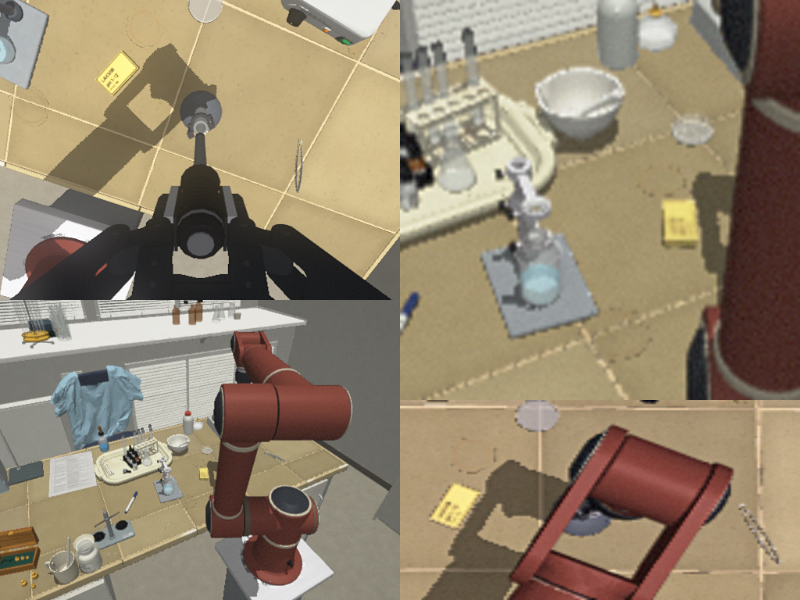

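>>> {"fn": "move_arm", "kwargs": {
  "increments": [1,-20,-4,0,0,1,-28,-4,0,0,1,-28,-4,0,0,1,-28,0,0,0,1,-28,0,0,0,1,-28,0,0,0,1,-28,0,0,0,1,-28,0,0,0]
}}

```text
time: 5.48
tool_pos: [0.4339, 0.0399, 0.3533]
tool_rot: [-0.0, 0.983, 0.184, -0.001]
contact_force: [0.9, -0.1, 0.0]
gripper_width: 0.291
grasp_force: 60.6
```

>>> {"fn": "move_arm", "kwargs": {
  "increments": [1,-28,0,0,0,0,-28,0,0,0,0,-28,0,0,0,0,-28,0,0,0,0,-20,0,0,0,0,-8,0,0,0,0,0,0,0,0,0,0,0,0,0]
}}

```text
time: 6.15
tool_pos: [0.3852, 0.1694, 0.3537]
tool_rot: [0.0, 0.983, 0.184, -0.0]
contact_force: [-0.8, -0.0, -2.2]
gripper_width: 0.289
grasp_force: 60.6
```

```bash
python3 - <<'E'
from h import *
a,c=grab("wrist")
s=manip.state(); print(s["time"],s["tool_pos"],s["tool_rot"],s["gripper_width"],s["grasp_force"])
print(proj(c,(.478,.207,.147)),proj(c,s["tool_pos"]-[0,0,.1625]))
cv2.imwrite("pics/w4.png",a)
u,v=proj(c,(.478,.207,.147)).astype(int)
cv2.imwrite("pics/w4b.png",np.hstack([cv2.resize(a[u*0:250,110:410],(480,400)),cv2.resize(a[max(v-40,0):v+40,u-30:u+30],(300,400),interpolation=cv2.INTER_CUBIC)])); print(max(v-40,0),u-30)
E
```

```text
6.2 [0.38542857 0.16906231 0.35384888] [ 3.14536291e-04  9.83011679e-01  1.83542331e-01 -3.90273442e-04] 0.2875232807085386 60.55686593055725
[255.25939869  69.51230229] [257.03652603 172.53220718]
29 225
```

View pics/w4b.png

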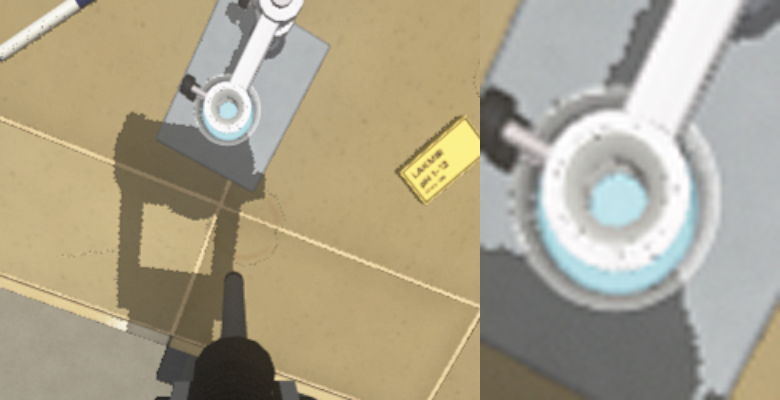

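```bash
cat > hole.py <<'E'
from h import *
def hole(im,c,guess,z=.147,r=40):
    u,v=proj(c,guess).astype(int); v0=max(v-r,0);u0=u-r
    g=cv2.cvtColor(im[v0:v+r,u0:u+r],cv2.COLOR_BGR2HSV)
    m=((g[...,2]>205)&(g[...,1]<30)).astype(np.uint8)
    cs,h=cv2.findContours(m,cv2.RETR_CCOMP,cv2.CHAIN_APPROX_NONE)
    return [(e:=cv2.fitEllipse(k),onz(c,e[0][0]+u0,e[0][1]+v0,z).round(4)) for k,hh in zip(cs,h[0]) if hh[3]>=0 and len(k)>25]
E
python3 - <<'E'
from hole import *
a=cv2.imread("pics/w4.png"); _,c=grab("wrist")
for t in hole(a,c,(.478,.207,.147)): print(t)
print(onz(c,253.2,66.3,.147), proj(c,manip.state()["tool_pos"]-[0,0,.1625]))
t,ct=grab("top"); print(hole(t,ct,(.478,.207,.147),r=15))
E
```

```text
(((37.923187255859375, 36.79970169067383), (20.21889305114746, 22.491052627563477), 166.3768768310547), array([0.4804, 0.2111, 0.147 ]))
[0.48046157 0.20969741 0.147     ] [256.84900315 172.5920454 ]
[]
```

```bash
python3 - <<'E'
from h import *
print(totool((.4803,.2104,.3525)))
E
```

```text
[103.3  -4.7   1.5]
```

>>> {"fn": "move_arm", "kwargs": {
  "increments": [15,-1,0,0,0,20,-1.5,0,0,0,20,-1.5,0,0,0,10,-0.5,0,0,0,0,0,0,0,0,0,0,0,0,0,0,0,0,0,0,0,0,0,0,0]
}}

```text
time: 6.97
tool_pos: [0.4439, 0.1969, 0.3545]
tool_rot: [0.0, 0.983, 0.184, 0.0]
contact_force: [-0.4, 0.3, -0.3]
gripper_width: 0.289
grasp_force: 60.6
```

```bash
python3 - <<'E'
from hole import *
a,c=grab("wrist"); t=manip.state()["tool_pos"]; print(t)
for h in hole(a,c,(.4803,.2104,.147)): print(h,proj(c,h[1]))
print(proj(c,t-[0,0,.1625]),totool((.4803,.2104,.3525)))
cv2.imwrite("pics/w5.png",cv2.resize(a[50:210,180:340],(600,600),interpolation=cv2.INTER_CUBIC))
E
```

```text
[0.44389426 0.19697756 0.35458593]
[256.59193833 172.78913008] [38.8  0.6  2.1]
```

View pics/w5.png

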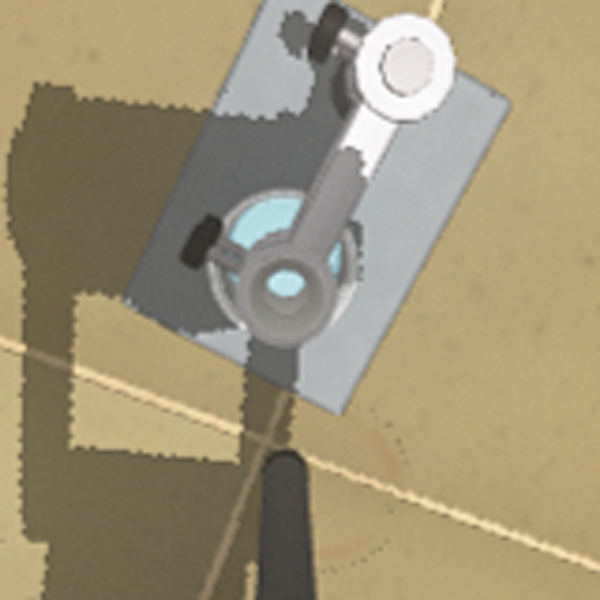

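```bash
python3 - <<'E'
from h import *
a,c=grab("wrist")
for v in (126,127.6,129): p=onz(c,256.7,v,.147); print(p,totool(p))
g=cv2.cvtColor(a,cv2.COLOR_BGR2GRAY); print(g[114:146,256]); print(g[124:132,238:276])
E
```

```text
[0.48290646 0.21201443 0.147     ] [4.170e+01 2.000e-01 2.076e+02]
[0.48126473 0.21137732 0.147     ] [3.990e+01 2.000e-01 2.076e+02]
[0.47982381 0.21081813 0.147     ] [3.840e+01 2.000e-01 2.076e+02]
[129 137 146 148 148 115 111 112 164 220 214 214 214 216 205 145 139 145
 148 144 130 140 141 145 146 150 144 137 123  99 101 101]
[[146 123 110 131 166 167 143 145 147 139 121 118 114 143 198 219 217 217
  214 216 216 218 200 129 115 120 126 143 153 146 148 142 114 112 129 154
  164 141]
 [149 129 111 117 139 150 142 147 146 129 121 114 123 173 220 217 214 214
  214 213 214 216 202 137 117 120 124 137 152 146 145 135 112 132 149 165
  192 185]
 [158 141 117 113 125 147 146 146 143 127 123 119 122 165 215 217 215 214
  214 214 214 212 188 133 122 121 125 131 145 150 144 136 134 171 184 191
  217 179]
 [161 149 122 115 122 138 146 151 142 127 123 122 125 142 180 208 212 216
  216 215 214 189 145 131 124 121 124 130 143 150 142 145 158 175 197 209
  202 180]
 [173 152 131 116 122 141 142 146 139 129 126 127 133 133 135 154 186 206
  205 203 188 147 134 135 130 123 127 132 145 153 142 147 166 188 206 214
  186 181]
 [173 163 149 130 119 139 141 146 140 129 128 128 134 139 137 136 140 145
  145 140 136 136 138 137 129 127 130 133 142 152 143 149 175 197 211 214
  180 180]
 [148 174 157 145 121 137 144 144 142 131 130 127 130 140 142 142 139 139
  139 140 142 141 140 136 127 128 132 133 147 149 142 154 187 208 216 196
  181 181]
 [127 169 163 149 132 135 143 144 145 134 132 130 130 135 141 145 142 143
  145 144 146 145 140 133 133 132 133 137 147 151 143 161 196 214 210 178
  179 181]]
```

>>> {"fn": "move_arm", "kwargs": {
  "increments": [12,0.2,0,0,0,15,0.2,0,0,0,12.5,0.1,0,0,0,0,0,10,0,0,0,0,15,0,0,0,0,10,0,0,0,0,0,0,0,0,0,0,0,0]
}}

```text
time: 7.73
tool_pos: [0.48, 0.2109, 0.3175]
tool_rot: [0.0, 0.983, 0.184, -0.001]
contact_force: [0.7, -0.5, -1.5]
gripper_width: 0.288
grasp_force: 60.6
```

```bash
python3 - <<'E'
from h import *
a,c=grab("wrist"); s=manip.state(); t=s["tool_pos"]; print(t,s["contact_force"],proj(c,t-[0,0,.1625]),totool((.4808,.2110,.3)))
b,cb=grab("scene"); u,v=proj(cb,(.48,.21,.147)).astype(int)
d,ct=grab("top"); 
cv2.imwrite("pics/w6.png",np.hstack([cv2.resize(a[110:210,190:320],(468,360),interpolation=cv2.INTER_CUBIC),cv2.resize(b[v-30:v+30,u-25:u+25],(300,360),interpolation=cv2.INTER_CUBIC)]))
E
```

```text
[0.48055434 0.21103867 0.31877203] [-0.43980567  0.37361153 -0.17178717] [256.77126962 172.11206009] [ 0.2  0.1 18.8]
```

View pics/w6.png

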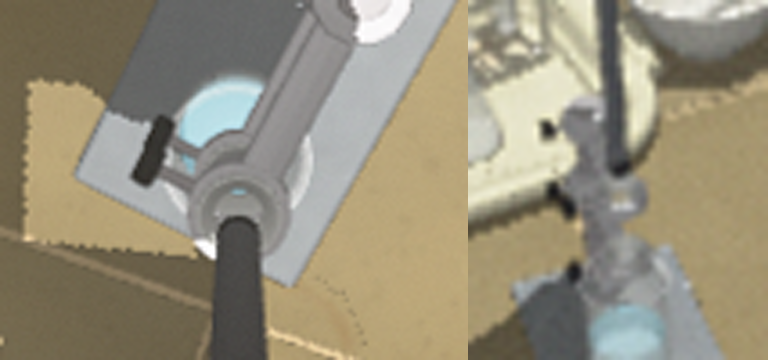

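```bash
python3 - <<'E'
from h import *
a,c=grab("wrist"); b,cb=grab("scene"); s=manip.state(); t=s["tool_pos"]; tz=t[2]-.1625
for cc in (c,cb): print(proj(cc,(t[0],t[1],tz)),proj(cc,(t[0],t[1],.147)))
u,v=proj(cb,(.48,.21,.147)).astype(int)
print(u-25,v-30, "scene hole obs",u-25+(625-468)/6,v-30+196/6,"tip obs",u-25+(616-468)/6,v-30+170/6)
p=onz(cb,u-25+(625-468)/6,v-30+196/6,.147); print(p)
g=cv2.cvtColor(a,cv2.COLOR_BGR2GRAY); print(g[150:190:1,256]); print(g[164:170,238:276])
E
```

```text
[256.72999423 172.79857036] [256.712829   170.12191122]
[213.56499731 212.46115868] [213.75222799 214.89437602]
189 185 scene hole obs 215.16666666666666 217.66666666666666 tip obs 213.66666666666666 213.33333333333334
[0.46601458 0.21248933 0.147     ]
[147 141 134 112 107 107 120 146 144 142 143 124 112 124 153 134 142 145
 149 133  53  61  78  77  75  76  75  75  76  76  76  76  74  73  74  72
  74  74  73  75]
[[211 194 153 115 108 130 150 145 140 138 131 119 115 112 113 123 138 142
  153 144 122 115 114 115 119 126 139 143 148 148 138 135 173 202 207 217
  199 179]
 [220 204 195 161 123 139 145 140 142 139 122 117 114 121 131 138 131 133
  134 133 134 135 127 115 115 119 130 149 152 147 146 153 180 204 215 217
  182 180]
 [220 212 206 187 140 145 140 139 150 127 120 120 121 134 142 141 142 142
  142 141 140 141 139 127 117 121 126 140 153 148 146 154 183 213 220 199
  180 181]
 [198 221 209 187 145 143 142 140 140 125 121 121 134 144 144 144 143 144
  145 143 142 144 143 140 121 121 123 130 143 148 145 152 187 221 214 180
  182 182]
 [184 202 218 194 152 143 146 151 132 125 121 123 139 148 146 147 148 148
  149 148 148 145 146 145 133 121 123 129 138 144 143 146 180 215 184 182
  183 185]
 [177 186 212 203 147 140 143 148 129 125 121 128 145 152 147 136 137 134
  133 134 139 147 152 155 143 124 124 127 140 156 143 141 158 188 182 182
  184 183]]
```

>>> {"fn": "move_arm", "kwargs": {
  "increments": [0,0,4,0,0,0,0,4,0,0,0,0,4,0,0,0,0,5,0,0,0,0,5,0,0,0,0,5,0,0,0,0,5,0,0,0,0,0,0,0]
}}

```text
time: 8.65
tool_pos: [0.4806, 0.2111, 0.2855]
tool_rot: [0.0, 0.983, 0.184, -0.001]
contact_force: [0.3, 0.3, -2.1]
gripper_width: 0.287
grasp_force: 60.6
```

>>> {"fn": "move_arm", "kwargs": {
  "increments": [0,0,6,0,0,0,0,6,0,0,0,0,5,0,0,0,0,5,0,0,0,0,5,0,0,0,0,5,0,0,0,0,5,0,0,0,0,5,0,0]
}}

```text
time: 9.32
tool_pos: [0.4812, 0.2112, 0.2448]
tool_rot: [-0.0, 0.983, 0.184, 0.0]
contact_force: [-1.0, -0.2, -0.9]
gripper_width: 0.287
grasp_force: 60.6
```

```bash
python3 - <<'E'
from h import *
a,c=grab("wrist"); b,cb=grab("scene"); s=manip.state(); print(s["tool_pos"],s["contact_force"],s["ft_torque"],s["gripper_width"])
u,v=proj(cb,(.48,.21,.12)).astype(int)
cv2.imwrite("pics/w7.png",np.hstack([cv2.resize(a[90:240,170:350],(432,360),interpolation=cv2.INTER_CUBIC),cv2.resize(b[v-40:v+30,u-30:u+30],(309,360),interpolation=cv2.INTER_CUBIC)]))
E
```

```text
[0.48066084 0.21102483 0.24397767] [-0.28310457  0.26261581 -1.49601327] [-0.00975445  0.09253554  0.03178236] 0.28527378801308867
```

View pics/w7.png

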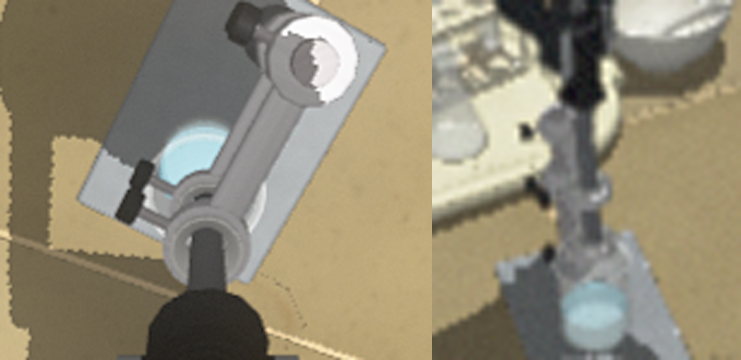

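>>> {"fn": "move_arm", "kwargs": {
  "increments": [0,0,8,0,0,0,0,8,0,0,0,0,8,0,0,0,0,8,0,0,0,0,8,0,0,0,0,7,0,0,0,0,3,0,0,0,0,0,0,0]
}}

```text
time: 10.08
tool_pos: [0.4806, 0.211, 0.1939]
tool_rot: [0.0, 0.983, 0.184, -0.001]
contact_force: [-0.5, -0.2, -0.4]
gripper_width: 0.287
grasp_force: 60.6
```

>>> {"fn": "move_arm", "kwargs": {
  "increments": [0,0,0,0,0,0,0,0,0,0,0,0,0,0,0,0,0,0,0,0]
}}

```text
time: 10.42
tool_pos: [0.4815, 0.2113, 0.1959]
tool_rot: [-0.0, 0.983, 0.184, 0.001]
contact_force: [-0.6, 0.3, -0.5]
gripper_width: 0.286
grasp_force: 60.6
```

```bash
python3 - <<'E'
from h import *
a,c=grab("wrist"); b,cb=grab("scene"); s=manip.state(); print(s["tool_pos"],s["contact_force"],s["grasp_force"],s["gripper_width"])
u,v=proj(cb,(.48,.21,.1)).astype(int)
cv2.imwrite("pics/w8.png",np.hstack([cv2.resize(a[90:240,170:350],(432,360),interpolation=cv2.INTER_CUBIC),cv2.resize(b[v-40:v+30,u-30:u+30],(309,360),interpolation=cv2.INTER_CUBIC)]))
E
```

```text
[0.48139497 0.21126041 0.19570677] [-0.07211593  0.15439235 -0.31474576] 60.59540927410126 0.2899313053642532
```

View pics/w8.png

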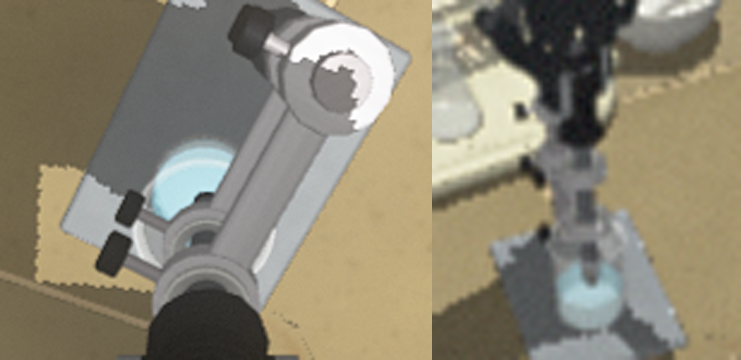

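The picture shows the stem passing through both guides, with the tip at about (590,280) inside the upright beaker. The measured forces are near zero, so I'm handing it in.

```bash
python3 -c "
from plant import manip
print(manip.job_done())"
```

```text
the job is handed in; nothing more can be done
None
```

I handed the job in at about 10.5 s: the probe is out of the sleeve, threaded through both guides, and held upright at 60 N with its tip about 2 cm above the beaker's bottom; the hand-in returned no verdict.

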